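# Vent a bench desiccator and crack its stuck lid

### The arm

A 6-joint arm with a two-finger parallel gripper is mounted at the origin on a cart in front of the work surface, level with it; the furniture and walls round the work are solid. World frame = base frame: x ahead of the robot, y to its left, z up, the work surface at z = 0. Lengths are in m, angles in rad, forces in N, time in s.
With the tool pointing down it reaches from about 0.3 to 0.775 m from the base axis. Payload 14.6 kg.
Tool frame: the origin (TCP) lies between the finger pads, 19 mm behind the fingertips; this is the grasp point; z points along the fingers, y is the line along which they close (so a half turn about z gives the same grasp; the last joint's range is limited). The gripper opens to 94 mm and grips with 3 to 60 N. Pads are 16 mm wide; open, the fingers measure 119 mm over their backs; the gripper's body (75 mm by 177 mm) begins 78 mm behind the grasp point.
Start: joints at [1.039, 0.3, 1.521, -0, 1.321, -0.067], TCP at [0.247, 0.492, 0.224] pointing down, gripper open.
Joint ranges: [-3.03, 3.03], [-0.79, 2.21], [0.23, 2.52], [-1.04, 4.18], [0, 3.07], [-2.55, 2.55]. Speed limits (rad/s): [2.22, 2.22, 2.57, 3.14, 3.14, 3.14].

### API

Orientations are given as [roll, pitch, yaw] about the fixed x, y, z axes, in that order (R = Rz(yaw) Ry(pitch) Rx(roll)).
In Python, from station import status, vision, order, silhouettes gives the robot as it stands. The module is installed in compiled form; this text tells all that it offers.
- The arm moves only by the shell command python3 -m pendant 'ROWS' [FORCE]. ROWS is JSON, one flat list of numbers, 7 for each row, row after row: the shift along the tool's x, y, z in units of 500 mm (1.0 is 500 mm), then the turn, a rotation vector about the tool's x, y, z in units of 90 degrees (1.0 is 90 degrees), then the opening, from -1 (shut) to 1 (fully open). A call has 1 to 12 rows; each row is the pose to reach, as a shift and turn from the pose commanded when the call began, along the tool's axes at that moment; what a row does not reach only later rows make up. A row lasts 1/10 s, in which the tool goes at most 50 mm and 8.59 degrees, less where a joint would pass 70% of its speed; a pose out of reach is approached as far as the arm can. A call with a number of a shift or a turn outside -1 to 1 is refused whole. A call with a gripper value outside its range is refused whole. The fingers move at their own pace and stop on an object; FORCE is the grip in N (left out, the last holds). Time passes only in rows, so rows that repeat a pose let the fingers close. It gives the time, the measured TCP pose, the force, the opening and the grip force at its end, in the units of the state.
- status.get_obs(): the state, without advancing time (a new reading comes with each control period).
- vision.camera(name): name is "scene" or "top" or "wrist"; returns a dict with "pixels" (400x640x3 uint8, red, green, blue), "K" (3x3 intrinsics, pixels), "R" (3x3) and "t" (3): a world point X has camera coordinates R X + t. Camera axes: x right, y down, z forward; pixel columns grow to the right and rows downward; lengths in m; the calibration is good to about 2 mm. A picture is of the moment at which its call begins. There is no depth.
- order.hand_in(): hands the job in; it is judged then, once.
Trained networks look in a picture, given as the dict that the camera call returned (one of the last four; its "shot" number tells which), for a name from the list of things; names that differ only in an ending like _2 or _b are one class to them, and where a whole thing is asked for, a point or a joint stands for the part that bears it (a point fixed in the world has none). Each returns a list of dicts, best first, with "score" (0 to 1); they miss things now and then, are a little off and sometimes report something else, mostly with a low value. They report only what shows in the picture. A call takes as long as a camera call.
- silhouettes(target, picture): "region" (400x640 bool, what is visible of it) and "extent" ([left, top, right, bottom] in pixels, round what is visible of it).
The state is a dict: "time_s": time; "qpos": joint angles; "joint_vel": joint speeds; "tau": joint torques, N m; "ee_pos": TCP position; "eef_rot": TCP orientation; "force": force on the tool from outside, world axes, zero at the start; "moment": the same for the moment, N m; "grip_width": finger opening in m; "grip_force": force on a finger pad.
Only numpy, scipy, OpenCV 4.12 (cv2) and the standard library are available. Lean on these libraries where they do the work, as an engineer would, in place of code of your own. Each camera call takes 0.05 s, during which the arm holds its last target. There are 200 camera calls.

### The job

Shut the bench desiccator down with its keys, pressing each fully in and letting it come back up before the next: red (stop the pump), then blue (let air in), then green (unlatch the lid). Then take the lid by its black handle, pull it free of the sticky seal and hold it just ajar, its front edge about 3 cm up, so that the damp air can get in slowly; do not swing it wide open. Finish while still holding it there, with the other things on the table left undisturbed.

Things in the scene. Friction and masses are not known exactly. Their poses are not given: they have to be found in the camera images.
- desiccator: Grey box, 210 (x) x 170 (y) x 64 mm to its chamber rim, fixed to the table. Origin under its centre on the table; own -x is the front (towards the robot at yaw 0), z up. A low key deck (top at 49 mm) fills the front, x -105 to -45 mm; behind it the chamber with clear lid (top at 77 mm). On the deck from its left (+y): red, blue, green key, then a gauge and the lid's steel latch.
- red_key (a joint): Red key (pump stop), round spring key 21 mm across, cap 13 mm above the deck. Value = how far it is pushed down, 0 up to 0.006 m (full travel, 1.5 N to start, 4 N at the bottom); it springs back up when let go.
- blue_key (a joint): Blue key (vent), same size, travel and spring as the red one, 42 mm to its right.
- green_key (a joint): Green key (lid release), same size and spring, 42 mm to the right of the blue one; on its way down it also pushes the latch back (about 1 N more).
- red_key_top (a point): Centre of the red key's cap top, 62 mm above the table; at (-77, 56, 62) mm in the desiccator's frame.
- blue_key_top (a point): Centre of the blue key's cap top; at (-77, 14, 62) mm in the desiccator's frame.
- green_key_top (a point): Centre of the green key's cap top; at (-77, -28, 62) mm in the desiccator's frame.
- latch (a joint): Latch bolt of the lid. 0 = locked; the green key, pressed fully, slides it to 0.005 to 0.006 m and it stays there. From 0.004 m on the lid is free; while locked the lid cannot be lifted.
- lid_angle (a joint): Opening angle of the lid, 0 = shut, up to 0.9 rad. Hinged at the rear on a level axis along the desiccator's y at x = +107, z = 70 mm of its frame; front edge 154 mm from it (0.2 rad = 31 mm up). Sticky seal: the pull at the handle rises to 15 to 20 N within the first 0.04 rad, then it lets go with a jump to about 0.08 rad and a few N carry the lid. Let go, it sinks back onto the seal.
- lid: The clear lid, 150 x 170 x 11 mm with a light metal rim, and its black bow handle (one body). Origin on the hinge axis, own x pointing back, away from the handle. The handle is a round bar 12 mm thick, 84 mm long along y, on two posts, 24 mm free height below it; the bar lies at (-127, 0, 37) mm in the lid's frame.
- lid_grip (a point): Middle of the handle's bar, the place to grip; 107 mm above the table and 132 mm from the hinge axis when shut, at (-20, 0, 107) mm in the desiccator's frame. Nothing stands higher near it.
- oil_bottle: Bystander: small brown dropper bottle with yellow label, 29 x 29 x 75 mm, origin under its centre.
- objective_jar: Bystander: black jar with red cap, 36 x 36 x 50 mm, origin under its centre.
- coverslip_box: Bystander: light blue box with white lid, 32 x 32 x 25 mm, origin under its centre.
- blower: Bystander: black rubber blower with red nozzle, 60 x 60 x 105 mm, origin under its centre.

How it is judged:
On the way, in this order (a step that is already met when the one before it is completed fails the run):
1. red key pressed in, the other keys up, lid still latched and shut (value of joint red_key above 0.0042 m and value of joint each of blue_key, green_key below 0.0015 m and value of joint latch below 0.002 m), for 0.05 s.
2. blue key pressed in, the other keys up, lid still latched and shut (value of joint blue_key above 0.0042 m and value of joint each of red_key, green_key below 0.0015 m and value of joint latch below 0.002 m), for 0.05 s.
3. green key pressed in, the other keys up, latch free, lid still shut (value of joint green_key above 0.0042 m and value of joint each of red_key, blue_key below 0.0015 m and value of joint latch above 0.0037 m and value of joint lid_angle below 0.03 rad), for 0.05 s.
4. lid pulled off its seal by the handle (value of joint lid_angle above 0.1 rad and contact force between the fingers and lid above 0.5 N and distance between the grasp point and lid_grip below 0.055 m), for 0.2 s.
At the end, for the whole second after the job is handed in: The lid stands still between 0.12 and 0.32 rad open (front edge 18 to 48 mm up), carried at its handle by the fingers (tool point within 55 mm of the middle of the bar), and all keys are back up (value of joint lid_angle between 0.12 and 0.32 rad and velocity of joint lid_angle between -0.05 and 0.05 rad/s and contact force between the fingers and lid above 0.5 N and value of joint each of red_key, blue_key, green_key below 0.0015 m and distance between the grasp point and lid_grip below 0.055 m); the arm keeps its last pose, push and grip.
It fails at once if the lid is swung open beyond 0.5 rad (front edge 74 mm up) (value of joint lid_angle above 0.5 rad).
It fails at once if a bystander is moved by more than 2 cm or knocked over (distance of any of oil_bottle, objective_jar, coverslip_box, blower from where it was at the start of the episode above 0.02 m or angle between any of oil_bottle, objective_jar, coverslip_box, blower's own z axis and vertical above 0.4 rad).
It also fails if it takes over 48 s, if anything falls off the work surface, if the arm or the gripper's body presses on something with over 40 N, if the wrist force passes 120 N, or if a joint passes its speed limit or range.

## Working session

There is one attempt and no reset: what is moved stays moved. The work goes in short steps, Python scripts to look and compute and a shell command to move; the robot and the scene stay as the last step left them, time stands still between calls to the robot, and variables do not carry over. Pictures are saved under pics/ and viewed, at most 10 in all, crops included, and the job is handed in when it is done.

```bash
mkdir -p pics
cat > h.py <<'E'
import numpy as np, cv2
from station import status, vision, order, silhouettes
from scipy.spatial.transform import Rotation as Ro
def save(p,n): cv2.imwrite('pics/'+n,p['pixels'][:,:,::-1])
def ray(p,u,v):
    d=p['R'].T@np.linalg.inv(p['K'])@np.array([u,v,1.]); return -p['R'].T@p['t'],d/np.linalg.norm(d)
def tri(obs):
    A=0;b=0
    for p,u,v in obs:
        c,d=ray(p,u,v);M=np.eye(3)-np.outer(d,d);A=A+M;b=b+M@c
    X=np.linalg.solve(A,b); return X,[np.linalg.norm(proj(p,X)-[u,v]) for p,u,v in obs]
def proj(p,X):
    c=p['K']@(p['R']@X+p['t']);return c[:2]/c[2]
def onz(p,u,v,z):
    c,d=ray(p,u,v);return c+d*(z-c[2])/d[2]
E
python3 - <<'E'
from h import *
o=status.get_obs();print({k:np.round(v,3).tolist() for k,v in o.items()})
P={n:vision.camera(n) for n in('scene','top')}
for n,p in P.items():
    save(p,n+'0.png');print(n,(-p['R'].T@p['t']).round(3))
    for t in('red_key','blue_key','green_key','lid','lid_grip','desiccator','oil_bottle','objective_jar','coverslip_box','blower'):
        for s in silhouettes(t,p)[:2]:
            r=np.argwhere(s['region']).mean(0)[::-1]; print(t,round(s['score'],2),s['extent'],r.round(1), onz(p,*r,.06)[:2].round(3))
E
python3 -c "
import cv2,numpy as np
"
```

```text
{'time_s': 0.0, 'qpos': [1.039, 0.3, 1.522, -0.0, 1.321, -0.067], 'joint_vel': [-0.001, -0.001, -0.0, 0.001, 0.001, -0.001], 'tau': [0.0, -53.181, -35.274, 0.071, 0.024, -0.0], 'ee_pos': [0.246, 0.491, 0.224], 'eef_rot': [-3.14, -0.0, 2.677], 'force': [-0.153, -0.123, 0.823], 'moment': [0.023, 0.041, 0.017], 'grip_force': 0.0, 'grip_width': 0.094}
scene [-0.228 -0.72   0.752]
red_key 0.48 [252.5, 209.6, 261.1, 215.3] [257.3 211.7] [0.456 0.098]
blue_key 0.42 [266.3, 214.0, 276.0, 217.9] [268.6 217.2] [0.458 0.056]
lid 0.73 [260.4, 177.0, 339.2, 228.6] [299.1 200.1] [0.575 0.056]
lid 0.25 [245.5, 181.1, 341.4, 252.1] [292.8 213.7] [0.513 0.02 ]
lid_grip 0.62 [259.9, 180.7, 339.3, 228.2] [298.9 200. ] [0.575 0.057]
desiccator 0.77 [242.7, 180.3, 342.0, 252.4] [292.9 213.7] [0.514 0.02 ]
desiccator 0.56 [377.7, 301.6, 396.0, 332.6] [387.6 315.6] [ 0.374 -0.382]
oil_bottle 0.59 [258.8, 179.1, 338.7, 229.0] [299.1 200.2] [0.575 0.055]
oil_bottle 0.58 [341.6, 279.1, 357.9, 308.1] [349.5 293.5] [ 0.373 -0.285]
objective_jar 0.96 [378.7, 302.5, 394.2, 330.9] [387.4 315.6] [ 0.374 -0.382]
cov
[... 547 characters left out ...]
, 336.5, 220.9] [297.7 188.1] [0.565 0.049]
lid_grip 0.64 [264.8, 154.1, 335.2, 218.7] [297.8 188. ] [0.565 0.048]
desiccator 0.73 [258.0, 155.8, 336.2, 246.2] [297.8 200.2] [0.535 0.048]
desiccator 0.68 [417.6, 248.3, 433.6, 259.9] [424. 256.] [ 0.396 -0.257]
oil_bottle 0.7 [416.0, 249.7, 432.3, 261.9] [423.1 256.1] [ 0.396 -0.254]
oil_bottle 0.28 [307.7, 229.3, 316.5, 236.5] [310.5 231. ] [0.458 0.017]
objective_jar 0.47 [454.1, 249.6, 472.7, 262.2] [464.4 254.2] [ 0.4   -0.354]
coverslip_box 0.56 [384.2, 235.0, 398.2, 248.1] [391.9 242.8] [ 0.428 -0.18 ]
blower 0.61 [259.3, 152.8, 335.9, 225.2] [298.  188.5] [0.564 0.048]
blower 0.6 [186.0, 238.8, 207.8, 264.3] [196.6 251.6] [0.41  0.291]
```

```bash
ls pics
```

```text
scene0.png
top0.png
```

View pics/top0.png

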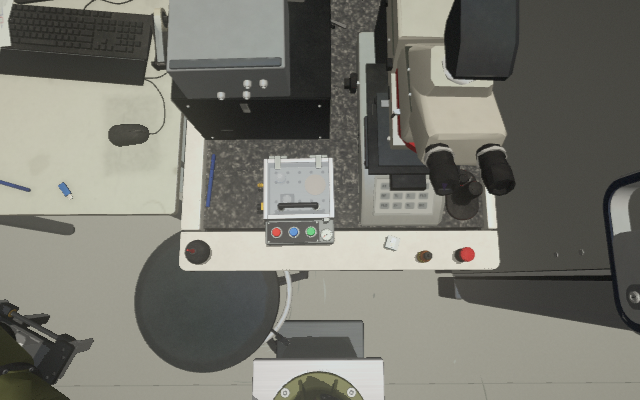

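View pics/scene0.png

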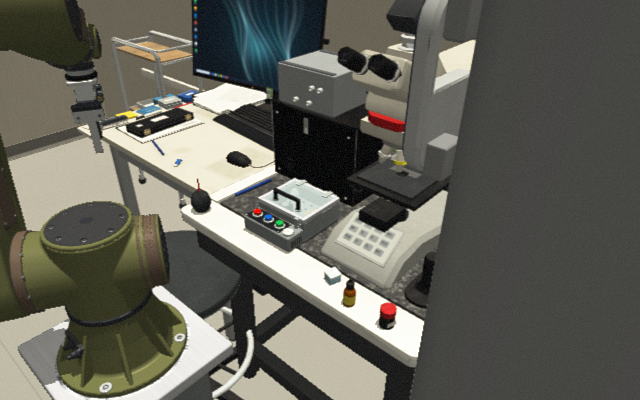

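Top view shows the keys red (276,232), blue (293,232) and green (310,231), with the handle bar at about (298,206). The yaw is near 0. The scene view agrees, with keys at (257,212), (268,218) and (280,224).

Run:
```python
from h import *
P={n:vision.camera(n) for n in('scene','top')}
win={'scene':(245,200,300,240),'top':(266,222,320,242)}
C={}
for n,p in P.items():
    a,b,c,d=win[n];h=cv2.cvtColor(p['pixels'][b:d,a:c],cv2.COLOR_RGB2HSV)
    H=h[...,0].astype(int);S=h[...,1]>110
    for k,m in dict(red=(H<10)|(H>170),blue=(H>100)&(H<125),green=(H>45)&(H<85)).items():
        q=np.argwhere(m&S&(h[...,2]>60)); C[n,k]=q.mean(0)[::-1]+[a,b]; print(n,k,len(q),C[n,k].round(1))
for k in('red','blue','green'):
    X,e=tri([(P[n],*C[n,k]) for n in P]);print(k,X.round(4),np.round(e,2))
p=P['top']
for uv in((278,205.5),(318,205.5)): print('bar',onz(p,*uv,.107).round(3))
```

```text
scene red 46 [257.  211.2]
scene blue 43 [267.6 216.4]
scene green 43 [279.1 222.5]
top red 52 [275.8 231.8]
top blue 49 [293.3 231.4]
top green 12 [311.3 231.4]
red [0.457  0.1011 0.06  ] [0.02 0.02]
blue [0.4571 0.0587 0.0619] [0.09 0.1 ]
green [0.4568 0.0149 0.0628] [0.07 0.08]
bar [0.513 0.092 0.107]
bar [ 0.513 -0.002  0.107]
```

```bash
python3 -m pendant '[-0.733,-0.597,0,0,0,0.704,-1,-0.733,-0.597,0,0,0,0.704,-1,-0.733,-0.597,0,0,0,0.704,-1,-0.733,-0.597,0,0,0,0.704,-1,-0.733,-0.597,0,0,0,0.704,-1,-0.733,-0.597,0,0,0,0.704,-1,-0.733,-0.597,0,0,0,0.704,-1,-0.733,-0.597,0,0,0,0.704,-1,-0.733,-0.597,0,0,0,0.704,-1,-0.733,-0.597,0,0,0,0.704,-1,-0.733,-0.597,0,0,0,0.704,-1,-0.733,-0.597,0,0,0,0.704,-1]' 20
python3 - <<'E'
from h import *
p=vision.camera('wrist');save(p,'w1.png');print((-p['R'].T@p['t']).round(3))
for k,X in dict(red=(.457,.101,.062),blue=(.457,.0587,.062),green=(.457,.015,.062),grip=(.514,.044,.107)).items(): print(k,proj(p,np.array(X)).round(1))
E
```

```text
time_s: 2.4
ee_pos: [0.4402, 0.0605, 0.2242]
eef_rot: [-3.141, -0.0, 1.57]
force: [-0.4, 1.2, -0.5]
grip_width: 0.0013
grip_force: 0.0
[0.44  0.138 0.384]
red [334.6 151.4]
blue [334.1 189.7]
green [333.6 226.7]
grip [394.5 215.2]
```

View pics/w1.png

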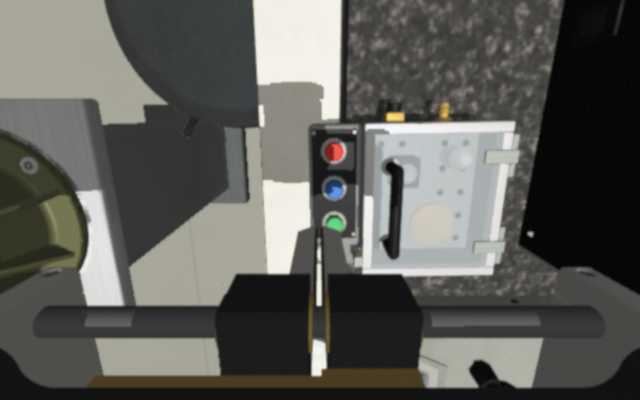

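The wrist picture shows red at (334,152), blue at (334,189) and the bar at x≈395. This matches the projected positions, so I press red.

```bash
python3 -m pendant '[0.081,0.034,0.1,0,0,0,-1,0.081,0.034,0.18,0,0,0,-1,0.081,0.034,0.25,0,0,0,-1,0.081,0.034,0.27,0,0,0,-1,0.081,0.034,0.28,0,0,0,-1,0.081,0.034,0.29,0,0,0,-1,0.081,0.034,0.298,0,0,0,-1,0.081,0.034,0.298,0,0,0,-1,0.081,0.034,0.298,0,0,0,-1,0.081,0.034,0.298,0,0,0,-1]'
python3 - <<'E'
from h import *
o=status.get_obs();print(o['force'],o['ee_pos'])
E
```

```text
time_s: 3.45
ee_pos: [0.4581, 0.1013, 0.0764]
eef_rot: [3.139, -0.001, 1.571]
force: [-0.9, 4.0, 7.4]
grip_width: 0.0003
grip_force: 3.9
[-0.86446493  3.96434004  7.4039167 ] [0.45814249 0.10128397 0.07638726]
```

Press about 2 mm more to see whether the key has bottomed out.

```bash
python3 -m pendant '[0,0,0.004,0,0,0,-1,0,0,0.004,0,0,0,-1,0,0,0.004,0,0,0,-1]'
```

```text
time_s: 3.75
ee_pos: [0.4583, 0.1013, 0.0758]
eef_rot: [3.139, -0.001, 1.571]
force: [-11.1, 1.6, 31.5]
grip_width: 0.0008
grip_force: 15.9
```

Force of 31 N means it is at the stop. Next I lift, shift 42 mm right, and press blue.

```bash
python3 -m pendant '[0,0,-0.025,0,0,0,-1,0,0,-0.05,0,0,0,-1,-0.045,0,-0.05,0,0,0,-1,-0.085,0,-0.05,0,0,0,-1,-0.085,0,-0.05,0,0,0,-1,-0.085,0,-0.03,0,0,0,-1,-0.085,0,-0.018,0,0,0,-1,-0.085,0,-0.01,0,0,0,-1,-0.085,0,-0.002,0,0,0,-1,-0.085,0,-0.002,0,0,0,-1,-0.085,0,-0.002,0,0,0,-1,-0.085,0,-0.002,0,0,0,-1]'
```

```text
time_s: 4.95
ee_pos: [0.4574, 0.059, 0.0758]
eef_rot: [-3.142, -0.0, 1.572]
force: [-14.3, -0.8, 33.4]
grip_width: 0.0006
grip_force: 16.6
```

```bash
python3 -m pendant '[0,0,-0.025,0,0,0,-1,0,0,-0.05,0,0,0,-1,-0.045,0,-0.05,0,0,0,-1,-0.085,0,-0.05,0,0,0,-1,-0.085,0,-0.05,0,0,0,-1,-0.085,0,-0.03,0,0,0,-1,-0.085,0,-0.018,0,0,0,-1,-0.085,0,-0.009,0,0,0,-1,-0.085,0,0,0,0,0,-1,-0.085,0,0,0,0,0,-1,-0.085,0,0,0,0,0,-1,-0.085,0,0,0,0,0,-1]'
```

```text
time_s: 6.15
ee_pos: [0.4573, 0.0166, 0.0758]
eef_rot: [-3.141, -0.0, 1.572]
force: [-15.8, 2.6, 34.6]
grip_width: 0.0005
grip_force: 17.3
```

```bash
python3 -m pendant '[0,0,-0.05,0,0,0,-1,0,0,-0.15,0,0,0,0.1,0,0,-0.24,0,0,0,0.1,0.056,0.06,-0.25,0,0,0,0.1,0.056,0.113,-0.25,0,0,0,0.1,0.056,0.113,-0.25,0,0,0,0.1,0.056,0.113,-0.25,0,0,0,0.1,0.056,0.113,-0.25,0,0,0,0.1]'
python3 - <<'E'
from h import *
p=vision.camera('wrist');save(p,'w2.png')
q=vision.camera('top');save(q,'t2.png')
for y in(.002,.0447,.087): print(proj(p,np.array((.514,y,.107))).round(1))
g=p['pixels'].astype(int).sum(2)
cv2.imwrite('pics/w2.png',p['pixels'][:,:,::-1])
E
```

```text
time_s: 6.95
ee_pos: [0.5131, 0.0441, 0.1988]
eef_rot: [-3.141, -0.0, 1.571]
force: [-0.2, 0.0, -0.4]
grip_width: 0.0511
grip_force: 0.0
[320.1 250.5]
[320.2 206. ]
[320.2 158.1]
```

View pics/w2.png

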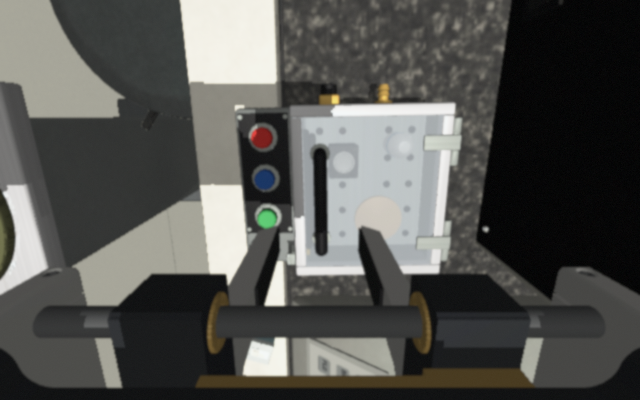

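The bar is at column 320, rows 150–253, directly between the fingers. The keys are up. I descend and grip.

```bash
python3 -m pendant '[0,0.002,0.08,0,0,0,0.1,0,0.002,0.15,0,0,0,0.1,0,0.002,0.184,0,0,0,0.1,0,0.002,0.184,0,0,0,0.1,0,0.002,0.184,0,0,0,-1,0,0.002,0.184,0,0,0,-1,0,0.002,0.184,0,0,0,-1,0,0.002,0.184,0,0,0,-1,0,0.002,0.184,0,0,0,-1,0,0.002,0.184,0,0,0,-1]' 50
```

```text
time_s: 8.05
ee_pos: [0.5146, 0.044, 0.1075]
eef_rot: [-3.141, 0.0, 1.571]
force: [-5.0, 0.1, 4.2]
grip_width: 0.0104
grip_force: 50.0
```

```bash
python3 -m pendant '[0,0.002,-0.006,0,0,0,-1,0,0.004,-0.0126,0,0,0,-1,0,0.006,-0.019,0,0,0,-1,0,0.0086,-0.025,0,0,0,-1,0,0.011,-0.031,0,0,0,-1,0,0.014,-0.037,0,0,0,-1,0,0.017,-0.043,0,0,0,-1,0,0.02,-0.049,0,0,0,-1,0,0.022,-0.0536,0,0,0,-1,0,0.022,-0.0536,0,0,0,-1,0,0.022,-0.0536,0,0,0,-1,0,0.022,-0.0536,0,0,0,-1]' 50
python3 - <<'E'
from h import *
p=vision.camera('wrist');save(p,'w3.png')
p=vision.camera('scene')
cv2.imwrite('pics/s3.png',cv2.resize(p['pixels'][150:270,200:380,::-1],None,fx=4,fy=4))
E
```

```text
time_s: 9.25
ee_pos: [0.5255, 0.0442, 0.1347]
eef_rot: [-3.141, -0.0, 1.571]
force: [-8.4, 1.5, -0.2]
grip_width: 0.0108
grip_force: 50.0
```

View pics/s3.png

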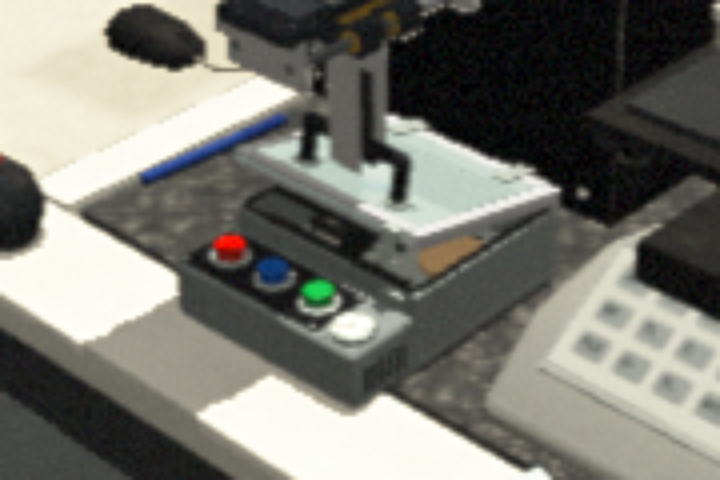

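View pics/w3.png

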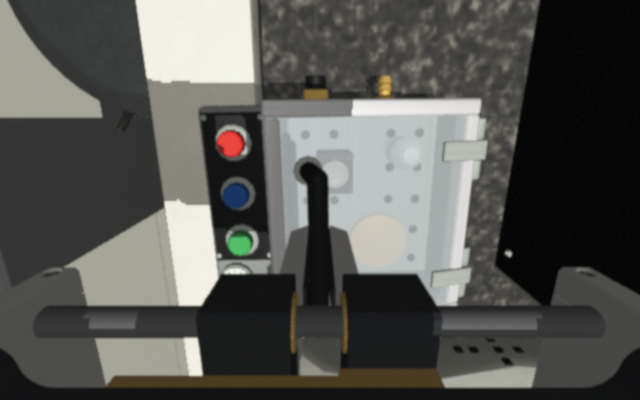

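The scene crop shows the lid ajar: its front edge is clear of the rim near (400,240), and the fingers hold the bar at (345,150). All keys are up. The TCP rose 27 mm, which puts the lid at about 0.22 rad.

```bash
python3 -m pendant '[0,0,0,0,0,0,-1,0,0,0,0,0,0,-1,0,0,0,0,0,0,-1,0,0,0,0,0,0,-1,0,0,0,0,0,0,-1]' 50 && python3 -c "
from h import *
o=status.get_obs();print(o['ee_pos'],o['grip_force'],abs(o['joint_vel']).max());
print(order.hand_in())"
```

```text
time_s: 9.85
ee_pos: [0.5254, 0.0442, 0.1347]
eef_rot: [-3.141, -0.0, 1.571]
force: [-8.7, 1.5, 0.6]
grip_width: 0.0111
grip_force: 50.0
[0.52542693 0.04418857 0.13472774] 49.95809733867645 0.0011719259798083632
the job is handed in; nothing more can be done
None
```

I pressed red, blue and green in order, each fully in and back up, then pulled the lid off its seal and handed in at about 10 s, still holding it steady by the handle at about 0.22 rad (front edge roughly 3 cm up); the hand-in returned no verdict.

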